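# Hand a dish with a loose sweet to the customer, tab first

### The arm

A 6-joint arm with a two-finger parallel gripper is mounted at the origin on the work surface. World frame = base frame: x ahead of the robot, y to its left, z up, the work surface at z = 0. Lengths are in m, angles in rad, forces in N, time in s.
With the tool pointing down it reaches from about 0.325 to 0.85 m from the base axis. Payload 15.5 kg.
Tool frame: the origin (TCP) lies midway between the tips of the shut fingers; the grasp point (between the pads) lies 19 mm behind it; z points along the fingers, y is the line along which they close (so a half turn about z gives the same grasp; the last joint's range is limited). The gripper opens to 91 mm and grips with 3 to 60 N. Pads are 32 mm wide; open, the fingers measure 118 mm over their backs; the gripper's body (76 mm by 178 mm) begins 60 mm behind the grasp point.
Start: joints at [-1.399, 0.494, 1.345, -0, 1.302, -0.096], TCP at [0.165, -0.603, 0.214] pointing down, gripper open.
Joint ranges: [-2.91, 2.91], [-0.82, 2.16], [0.22, 2.67], [-1.22, 4.37], [0.12, 2.79], [-3.08, 3.08]. Speed limits (rad/s): [1.89, 1.89, 2.57, 3.01, 3.01, 3.01].

### API

Orientations are given as a unit quaternion [w, x, y, z].
In Python, from station import bot gives the robot as it stands. The module is installed in compiled form; this text tells all that it offers.
- The arm moves only by the tool send_rows, never from a script. Its argument "moves" is a list of rows, each a list of 5 numbers: the shift along the world's x, y, z in m, then the turn about the world's z in rad, then the finger opening in m, from 0 to 0.0912. In form: [[dx, dy, dz, twist, claw], ...]. A call has 1 to 5 rows; each row is the pose to reach, as a shift and turn from the pose commanded when the call began; what a row does not reach only later rows make up. A row lasts 1/10 s, in which the tool goes at most 50 mm and 8.59 degrees, less where a joint would pass 70% of its speed; a pose out of reach is approached as far as the arm can. A call with a gripper value outside its range is refused whole. The fingers move at their own pace and stop on an object; "squeeze" is the grip in N (left out, the last holds). Time passes only in rows, so rows that repeat a pose let the fingers close. It gives the time, the measured TCP pose, the force, the opening and the grip force at its end, in the units of the state.
- bot.sense(): the state, without advancing time (a new reading comes with each control period).
- bot.read_camera(name): name is "scene" or "side" or "wrist"; returns a dict with "image" (480x640x3 uint8, red, green, blue), "range_z" (480x640 float32, m along the optical axis (not along the pixel's ray), 0 where there is no reading), "intrinsics" (3x3 intrinsics, pixels), "rvec" (rotation vector, rad) and "tvec" (3), from world to camera coordinates, as OpenCV has them; the wrist camera has in their place "hand_eye" (4x4, takes a point from camera to tool coordinates, whose origin is the TCP and whose axes are the flange's). Camera axes: x right, y down, z forward; pixel columns grow to the right and rows downward; lengths in m; the calibration is good to about 2 mm. A picture is of the moment at which its call begins: read the wrist's pose just before it.
- bot.job_done(): hands the job in; it is judged then, once.
The state is a dict: "time_s": time; "q": joint angles; "joint_velocities": joint speeds; "effort": joint torques, N m; "tool_pos": TCP position; "ee_rot": TCP orientation; "wrist_force": force on the tool from outside, world axes, zero at the start; "torque": the same for the moment, N m; "grip_width": finger opening in m; "gripper_force": force on a finger pad.
Only numpy, scipy, OpenCV 4.12 (cv2) and the standard library are available. Lean on these libraries where they do the work, as an engineer would, in place of code of your own. Each camera call takes 0.05 s, during which the arm holds its last target. There are 200 camera calls.

### The job

Take the stoneware dish by its bridge handle, lift it clear of the counter, and only then turn it a quarter turn so that its tab faces the customer, square to the rimmed far edge of the wooden serving board. Keep it level throughout so that the loose round sweet stays in the middle, and do not touch the sweet or disturb the other things. Finish holding the dish still and level about 10 cm above the middle of the board; do not put it down or let go.

Things in the scene. Friction and masses are not known exactly. Their poses are not given: they have to be found in the camera images.
- dish: Round shallow stoneware dish, 152 mm across, rim 25 mm high, 0.3 to 0.5 kg, foot 68 mm across, with a tab and an arched bridge handle; origin at the centre of its underside, +x towards the tab, y along the bridge handle, z up. It starts standing on the counter left or right of the middle (the board is on the other side), its tab pointing roughly to the robot's left (+y)
- dish_handle (a point): Centre of the bridge handle's straight level bar, on the dish's axis, 95 mm above its underside; the place to pinch from above, fingers closing along the dish's x. Bar 14 mm wide (x), 14 mm high, 104 mm long (y), underside 88 and top 102 mm above the dish's underside; a round post 12 mm thick at each end
- dish_tab (a point): Tip of the flat tab that sticks out of the dish's rim: 115 mm from the dish's axis along its +x, 21 mm up; the tab is 36 mm wide and 7 mm thick
- dish_middle (a point): Where the centre of the sweet is when it lies exactly in the middle of the dish: on the dish's axis, 26 mm above its underside
- sweet: Hard ball-shaped white boiled sweet, 30 mm across, about 20 g, loose in the dish. The dish's inside is flat for about 12 mm around its centre, then rises outward at about 9 degrees, and more steeply from 45 mm out; the ball rolls freely.
- sweet_center (a point): Centre of the sweet
- board: Wooden serving board fixed to the counter, 160 mm (x) by 200 mm (y), 14 mm thick; a strip 14 mm wide stands 14 mm higher along its far edge (+x), the one away from the robot, where the customer is. Origin at the centre of its underside; +x points across the counter to the customer, turned up to 12 degrees either way
- board_far (a point): Middle of the board's far edge, 80 mm from its centre along its +x, 14 mm up
- salt_pot: Ceramic salt pot with press button lid, 52 mm across, 71 mm tall, loose; leave it alone. Origin under its centre
- mould: Red plastic triangular rice-ball mould, about 75 mm across, 26 mm tall, loose; leave it alone. Origin under its centre
- tumbler: Glass tumbler, 68 mm across, 100 mm tall, loose; leave it alone. Origin under its centre
- chopsticks: Wooden chopstick pair in a paper band, 228 mm long along its y, 9 mm high, loose; leave it alone. Origin under the middle of one stick
- tin: Stainless lunch tin with clip latches, 124 x 198 mm, 56 mm tall, loose; leave it alone. Origin under its centre
- soy: Brown glass soy bottle, 60 mm across, 150 mm tall, loose; leave it alone. Origin under its centre
- bowl: Small ceramic bowl, 110 mm across, 50 mm tall, loose; leave it alone. Origin under its centre
Things that resemble listed ones, but are neither listed nor needed, are in the scene too. Several things look just like the dish: the one meant starts farthest to the robot's right.

How it is judged:
On the way, in this order (a step that is already met when the one before it is completed fails the run):
1. the dish is lifted at least 30 mm clear of the counter in the fingers, tab not yet turned to the customer, sweet in the middle (height (world z) of dish above 0.03 m and contact force between the fingers and dish above 1 N and angle between the x axis of dish and the x axis of board, either way round above 0.5 rad and distance between sweet_center and dish_middle below 0.03 m), for 0.2 s.
2. the dish has been turned in the air, square to the board within 0.17 rad, sweet in the middle (height (world z) of dish above 0.03 m and angle between the x axis of dish and the x axis of board, either way round below 0.17 rad and distance between sweet_center and dish_middle below 0.03 m), for 0.2 s.
At the end, for the whole second after the job is handed in: The fingers hold the dish over the board: centres within 30 mm horizontally, underside 70 to 170 mm above the counter, tab towards the board's far edge and square to it within 0.17 rad, tilt under 0.09 rad, dish still, the sweet resting within 22 mm of the dish's middle (horizontal distance between dish and board below 0.03 m and height (world z) of dish between 0.07 and 0.17 m and angle between the x axis of dish and the x axis of board, either way round below 0.17 rad and x of dish_tab in the frame of board above 0.07 m and angle between dish's own z axis and vertical below 0.09 rad and distance between sweet_center and dish_middle below 0.022 m and contact force between the fingers and dish above 1 N and linear speed of dish below 0.02 m/s and angular speed of dish below 0.15 rad/s and linear speed of sweet below 0.05 m/s); the arm keeps its last pose, push and grip.
It fails at once if the sweet strays more than 35 mm from the middle of the dish (distance between sweet_center and dish_middle above 0.035 m).
It fails at once if the dish is tilted more than 0.17 rad (angle between dish's own z axis and vertical above 0.17 rad).
It fails at once if the robot touches the sweet (contact force between any of the arm, the fingers and sweet above 0.3 N).
It fails at once if the dish is turned to face the customer while still standing on the counter, or is set down on the board ((height (world z) of dish below 0.01 m and angle between the x axis of dish and the x axis of board, either way round below 0.17 rad) or contact force between dish and board above 1 N).
It fails at once if another thing on the counter is moved more than 20 mm (distance of any of salt_pot, mould, tumbler, chopsticks, tin, soy, bowl from where it was at the start of the episode above 0.02 m).
It also fails if it takes over 53 s, if anything falls off the work surface, if the arm or the gripper's body presses on something with over 40 N, if the wrist force passes 120 N, or if a joint passes its speed limit or range.

## Working session

There is one attempt and no reset: what is moved stays moved. The work goes in short steps, Python scripts to look and compute and a tool call to move; the robot and the scene stay as the last step left them, time stands still between calls to the robot, and variables do not carry over. Pictures are saved under pics/ and viewed, at most 10 in all, crops included, and the job is handed in when it is done.

Besides the shell and the picture viewer there is one more tool, called after ">>>" as name(argument=value, ...), one argument or row to a line, values as JSON. send_rows: Moves the arm, as the interface text tells. Its arguments: {"type":"object","properties":{"moves":{"type":"array","items":{"type":"array","items":{"type":"number"}}},"squeeze":{"type":"number"}},"required":["moves"]}

```bash
mkdir -p pics; cat > h.py <<'E'
import numpy as np, cv2
from scipy.spatial.transform import Rotation as R
from station import bot
def grab(n):
    s=bot.sense(); c=bot.read_camera(n)
    z=c["range_z"]; K=np.array(c["intrinsics"])
    v,u=np.mgrid[:480,:640]
    P=np.stack([(u-K[0,2])/K[0,0]*z,(v-K[1,2])/K[1,1]*z,z],-1)
    if n=="wrist":
        H=np.array(c["hand_eye"]); q=s["ee_rot"]; r=R.from_quat([q[1],q[2],q[3],q[0]]).as_matrix()
        P=(P@H[:3,:3].T+H[:3,3])@r.T+np.array(s["tool_pos"])
    else:
        r=cv2.Rodrigues(np.array(c["rvec"],float))[0]
        P=(P-np.array(c["tvec"]).ravel())@r
    P[z==0]=np.nan
    np.savez(f"{n}.npz",P=P,im=c["image"])
    return c["image"],P,s
E
python3 - <<'E'
from h import *
for n in("scene","side"):
    im,P,s=grab(n); cv2.imwrite(f"pics/{n}0.png",im[...,::-1])
print(s)
E
```

```text
{'time_s': 0.05, 'q': array([-1.39850781e+00,  4.94129598e-01,  1.34608587e+00, -8.43872797e-06,
        1.30250832e+00, -9.54967280e-02]), 'joint_velocities': array([ 0.00117164, -0.00027768,  0.00224964, -0.00038503, -0.00229865,
       -0.0005278 ]), 'effort': array([ 1.44794365e-03, -8.81091571e+01, -3.82968736e+01,  7.09664030e-02,
        4.80323704e-02, -1.84472793e-05]), 'tool_pos': array([ 0.16531359, -0.60237133,  0.21338692]), 'ee_rot': array([-5.64995154e-04,  9.91049458e-01,  1.33494015e-01, -2.57749483e-05]), 'wrist_force': array([-0.09664407, -0.07546003,  0.15997137]), 'torque': array([ 0.04607232,  0.00213525, -0.01015392]), 'gripper_force': 0.0, 'grip_width': 0.09089934271221836}
```

View pics/scene0.png

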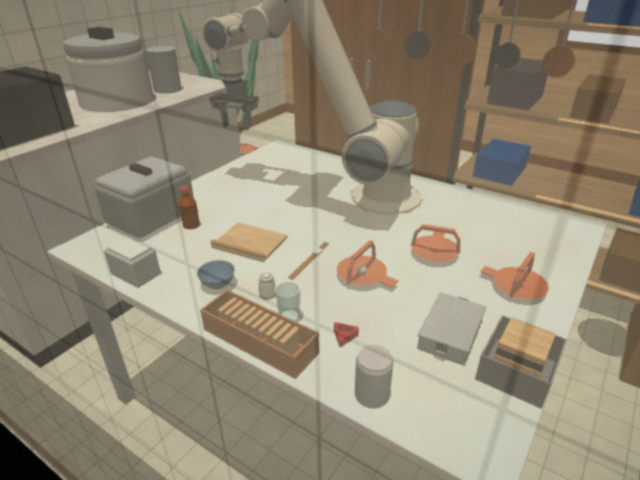

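View pics/side0.png

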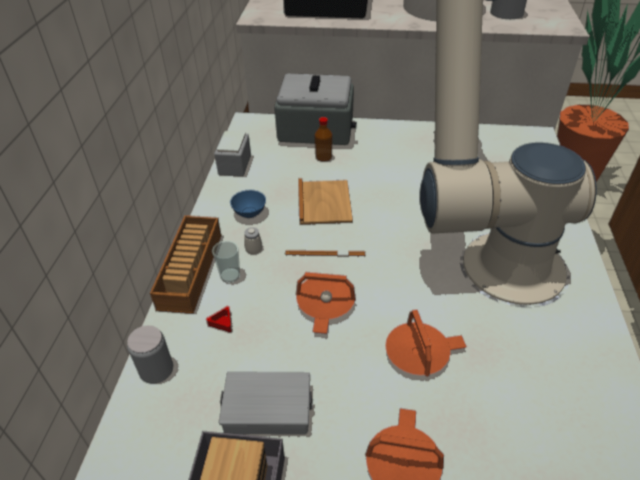

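Three dishes look alike, in the scene view at (362,270), (436,245) and (521,283), and in the side view at (326,297), (418,348) and (405,458). The scene camera faces the robot, so its left is the robot's right. The one meant is therefore scene (362,270), which is also the only one with the white sweet and has its tab pointing to +y. The board is at scene (249,240).

```bash
python3 - <<'E'
from h import *
for n,b in(("scene",(230,400,200,310)),("side",(270,380,160,350))):
    d=np.load(n+".npz");P=d["P"];im=d["im"].astype(int)
    m=np.zeros((480,640),bool);m[b[2]:b[3],b[0]:b[1]]=1
    org=m&(im[...,0]>im[...,1]*1.7)&(im[...,0]>120)&(P[...,2]>0.004)
    x=P[org]
    x=x[x[:,2]<.12]
    print(n,len(x)); 
    bar=x[(x[:,2]>.085)]
    print(" bar n",len(bar),"mean",bar.mean(0).round(4),"min",bar.min(0).round(3),"max",bar.max(0).round(3))
    c=bar-bar.mean(0);w,V=np.linalg.eigh(c[:,:2].T@c[:,:2]);a=V[:,1];t=c[:,:2]@a
    print(" bar dir",a.round(3),"range",t.min().round(3),t.max().round(3), "mid",(bar.mean(0)[:2]+a*(t.min()+t.max())/2).round(4))
    body=x[(x[:,2]<.04)];print(" body",body.min(0).round(3),body.max(0).round(3), "tab tip",body[np.argsort(-body[:,1])[:15]].mean(0).round(4))
    # board: wood colour, 8..20mm
    wd=m&(im[...,0]>im[...,2]*1.3)&(P[...,2]>.008)&(P[...,2]<.034)&~org
    k,l,st,ce=cv2.connectedComponentsWithStats(wd.astype(np.uint8))
    i=1+st[1:,4].argmax();y=P[l==i];print(" board n",len(y),"blob",ce[i].round(),"z",np.percentile(y[:,2],[5,50,95]).round(3))
    r=cv2.minAreaRect(y[:,:2].astype(np.float32));print(" rect",r)
    for q in cv2.boxPoints(r):print("   ",q.round(4))
    hi=y[y[:,2]>.022];print(" rim",len(hi),hi.mean(0).round(4))
    sw=P[(m)&(im.min(-1)>110)&(np.abs(P[...,2]-.033)<.012)&(np.linalg.norm(P[...,:2]-bar.mean(0)[:2],axis=-1)<.05)]
    print(" sweet",len(sw),sw.mean(0) if len(sw) else 0)
im=np.load("side.npz")["im"];cv2.imwrite("pics/crop1.png",cv2.resize(im[160:350,260:400,::-1],None,fx=3,fy=3,interpolation=cv2.INTER_CUBIC))
E
```

```text
scene 0<stdin>:10: RuntimeWarning: Mean of empty slice.
  ret = um.true_divide(
Traceback (most recent call last):
ValueError: zero-size array to reduction operation minimum which has no identity
```

```bash
cat > m.py <<'E'
from h import *
for n,px in(("scene",[(362,270),(249,240),(390,283),(362,249),(300,300)]),("side",[(326,310),(325,200),(321,325),(326,277),(326,297)])):
    d=np.load(n+".npz")
    for u,v in px: print(n,u,v,d["im"][v,u],d["P"][v,u].round(3))
E
python3 m.py; python3 -c "
import numpy as np,cv2
im=np.load('side.npz')['im'];cv2.imwrite('pics/crop1.png',cv2.resize(im[160:350,260:400,::-1],None,fx=3,fy=3,interpolation=cv2.INTER_CUBIC))"
```

```text
scene 362 270 [181 173 153] [1.244 0.582 0.64 ]
scene 249 240 [201 168 123] [1.243 0.459 0.625]
scene 390 283 [198 136 101] [1.243 0.607 0.637]
scene 362 249 [193 133 101] [1.244 0.581 0.66 ]
scene 300 300 [186 185 167] [1.243 0.517 0.578]
side 326 310 [171  86  49] [0.494 0.214 0.011]
side 325 200 [173 130  83] [ 0.542 -0.223  0.013]
side 321 325 [175  88  50] [0.5   0.273 0.025]
side 326 277 [143  73  42] [0.497 0.185 0.102]
side 326 297 [158 152 138] [0.497 0.184 0.026]
```

View pics/crop1.png

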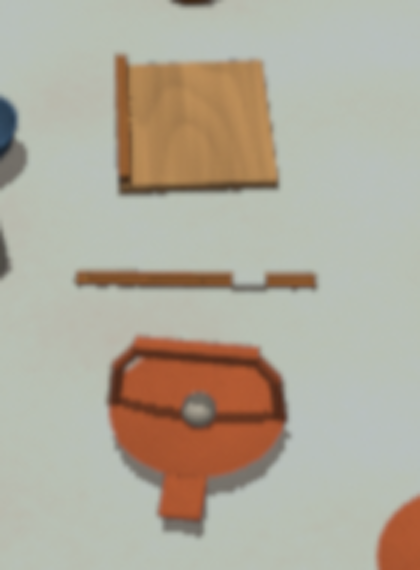

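The crop confirms it: this dish has the sweet in the middle (crop 198,408), its bar along the world x, and its tab at crop (182,500), towards +y. The board's rim is at crop x≈122. Scene depth falls on a glass pane in front of the camera, so I'll use side depth only.

```bash
cat > m.py <<'E'
from h import *
def fit(P,im,m,h0=0):
    im=im.astype(int)
    org=m&(im[...,0]>im[...,1]*1.6)&(im[...,0]>60)
    z=P[...,2]-h0
    x=P[org&(z>.004)&(z<.12)]; zz=x[:,2]-h0
    bar=x[(zz>.094)]
    r=cv2.minAreaRect(bar[:,:2].astype(np.float32))
    b=bar[:,:2]-bar[:,:2].mean(0);w,V=np.linalg.eigh(b.T@b);a=V[:,1]*np.sign(V[0,1]);t=b@a
    print("bar n",len(bar),"rect",np.round(r[0],4),np.round(r[1],4),"dir deg",np.degrees(np.arctan2(a[1],a[0])).round(2),"pca mid",(bar[:,:2].mean(0)+a*(t.min()+t.max())/2).round(4),"z med",np.median(bar[:,2]).round(4))
    bd=x[zz<.04]
    tab=bd[(zz[zz<.04]>.017)&(bd[:,1]-r[0][1]>.085)]
    if len(tab): print("tab",len(tab),tab.mean(0).round(4),"ymax",tab[:,1].max().round(4))
if __name__=="__main__":
    d=np.load("side.npz");P=d["P"];im=d["im"]
    m=np.zeros((480,640),bool);m[265:350,285:365]=1
    fit(P,im,m)
    m[:]=0;m[170:230,285:365]=1
    y=P[m&(im[...,0]>im[...,2]*1.3)&(P[...,2]>.009)&(P[...,2]<.034)]
    r=cv2.minAreaRect(y[:,:2].astype(np.float32));print("board",len(y),r);print(cv2.boxPoints(r).round(4))
    hi=y[y[:,2]>.022];a=np.polyfit(hi[:,1],hi[:,0],1);print("rim",len(hi),hi.mean(0).round(4),"yaw deg",np.degrees(np.arctan(-a[0])))
    print("all near things (z>.03):")
    w=(P[...,2]>.03)&(P[...,2]<.3)&(P[...,0]>.3)&(P[...,0]<1)&(P[...,1]>-.45)&(P[...,1]<.35)
    k,l,st,ce=cv2.connectedComponentsWithStats(w.astype(np.uint8))
    for i in range(1,k):
        if st[i,4]>60: q=P[l==i];print(ce[i].round(),q.min(0).round(2),q.max(0).round(2))
E
python3 m.py
```

```text
bar n 184 rect [0.4997 0.1809] [0.0152 0.1036] dir deg -1.94 pca mid [0.4997 0.1818] z med 0.1005
tab 128 [0.5011 0.28   0.0237] ymax 0.2951
board 2061 ((0.5456435084342957, -0.22381801903247833), (0.1593218743801117, 0.2082630693912506), 8.93429946899414)
[[ 0.4508 -0.1333]
 [ 0.4831 -0.3391]
 [ 0.6405 -0.3143]
 [ 0.6082 -0.1086]]
rim 177 [ 0.6166 -0.2091  0.0279] yaw deg 9.325543265293666
all near things (z>.03):
[232. 151.] [ 0.82 -0.45  0.03] [ 0.92 -0.32  0.11]
[322. 145.] [ 0.55 -0.45  0.03] [ 0.6  -0.43  0.11]
[247. 201.] [ 0.71 -0.22  0.03] [ 0.82 -0.1   0.05]
[193. 260.] [ 0.73 -0.05  0.03] [0.93 0.25 0.11]
[252. 237.] [ 0.7  -0.02  0.03] [0.75 0.03 0.07]
[325. 280.] [0.42 0.17 0.03] [0.58 0.19 0.11]
```

>>> send_rows(
  moves=[
    [0.016, 0.037, 0, 0.135, 0.09],
    [0.032, 0.074, 0, 0.27, 0.09],
    [0.048, 0.111, 0, 0.405, 0.09],
    [0.064, 0.148, 0, 0.54, 0.09],
    [0.08, 0.185, 0, 0.675, 0.09],
  ],
)

```text
time_s: 0.6
tool_pos: [0.2456, -0.416, 0.2137]
ee_rot: [-0.0, 0.89, 0.456, 0.0]
wrist_force: [1.7, -0.0, -0.0]
grip_width: 0.0898
gripper_force: 0.0
```

>>> send_rows(
  moves=[
    [0.016, 0.037, 0, 0.135, 0.09],
    [0.032, 0.074, 0, 0.27, 0.09],
    [0.048, 0.111, 0, 0.405, 0.09],
    [0.064, 0.148, 0, 0.54, 0.09],
    [0.08, 0.185, 0, 0.675, 0.09],
  ],
)

```text
time_s: 1.1
tool_pos: [0.3256, -0.2312, 0.2139]
ee_rot: [-0.0, 0.688, 0.725, 0.0]
wrist_force: [1.0, -1.0, 1.0]
grip_width: 0.09
gripper_force: 0.0
```

>>> send_rows(
  moves=[
    [0.016, 0.037, 0, 0.135, 0.09],
    [0.032, 0.074, 0, 0.27, 0.09],
    [0.048, 0.111, 0, 0.405, 0.09],
    [0.064, 0.148, 0, 0.54, 0.09],
    [0.08, 0.185, 0, 0.675, 0.09],
  ],
)

```text
time_s: 1.6
tool_pos: [0.4057, -0.046, 0.2139]
ee_rot: [0.0, 0.409, 0.912, -0.0]
wrist_force: [0.8, -0.8, -0.1]
grip_width: 0.0897
gripper_force: 0.0
```

>>> send_rows(
  moves=[
    [0.016, 0.037, 0.005, 0.135, 0.09],
    [0.032, 0.074, 0.01, 0.27, 0.09],
    [0.048, 0.111, 0.015, 0.405, 0.09],
    [0.064, 0.148, 0.02, 0.54, 0.09],
    [0.08, 0.185, 0.02, 0.675, 0.09],
  ],
)

```text
time_s: 2.1
tool_pos: [0.4859, 0.1391, 0.2344]
ee_rot: [0.0, 0.084, 0.996, 0.0]
wrist_force: [0.1, -0.7, -0.7]
grip_width: 0.0903
gripper_force: 0.0
```

>>> send_rows(
  moves=[
    [0.007, 0.02, 0.01, 0.07, 0.09],
    [0.014, 0.04, 0.02, 0.141, 0.09],
    [0.014, 0.044, 0.02, 0.141, 0.09],
    [0.014, 0.044, 0.02, 0.141, 0.09],
  ],
)

```text
time_s: 2.5
tool_pos: [0.499, 0.1814, 0.2535]
ee_rot: [-0.0, 0.017, 1.0, -0.0]
wrist_force: [-0.4, -0.0, 0.3]
grip_width: 0.0899
gripper_force: 0.0
```

```bash
python3 - <<'E'
from m import *
im,P,s=grab("wrist"); cv2.imwrite("pics/w1.png",im[...,::-1]); print(s["tool_pos"],s["ee_rot"],s["q"])
v=R.from_quat(np.roll(s["ee_rot"],-1)).as_matrix()[:,1];print("tool y deg",np.degrees(np.arctan2(v[1],v[0])))
m=np.linalg.norm(P[...,:2]-[.5,.182],axis=-1)<.13
fit(P,im,m)
E
```

```text
[0.49900014 0.18144932 0.25345544] [-2.67503038e-04  1.67489079e-02  9.99859684e-01 -1.17897544e-04] [ 2.36339424e-01  3.22310009e-01  1.51964000e+00 -9.78814103e-05
  1.30021965e+00 -1.30093133e+00]
tool y deg 88.08063042964203
bar n 2130 rect [0.5004 0.1775] [0.0136 0.1103] dir deg -1.54 pca mid [0.5004 0.1778] z med 0.102
tab 976 [0.5022 0.2768 0.0246] ymax 0.2916
```

View pics/w1.png

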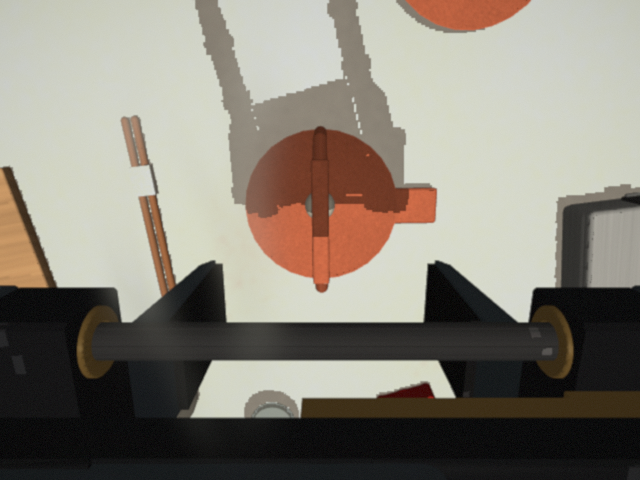

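The bar runs straight along column 320 with the sweet under it at about (318,205) and the tab at (418,205). Both measurements agree to about 4 mm, so I take y≈0.179 and descend.

>>> send_rows(
  moves=[
    [0.001, -0.003, -0.02, 0, 0.09],
    [0.001, -0.003, -0.05, 0, 0.09],
    [0.001, -0.003, -0.08, 0, 0.09],
    [0.001, -0.003, -0.11, 0, 0.09],
    [0.001, -0.003, -0.13, 0, 0.09],
  ],
)

```text
time_s: 3.05
tool_pos: [0.4989, 0.1768, 0.1218]
ee_rot: [-0.001, 0.018, 1.0, -0.0]
wrist_force: [1.0, 0.6, 0.0]
grip_width: 0.0898
gripper_force: 0.0
```

>>> send_rows(
  moves=[
    [0, 0, -0.015, 0, 0.09],
    [0, 0, -0.03, 0, 0.07],
    [0, 0, -0.041, 0, 0.05],
    [0, 0, -0.046, 0, 0.04],
    [0, 0, -0.046, 0, 0.03],
  ],
  squeeze=5,
)

```text
time_s: 3.55
tool_pos: [0.5, 0.1778, 0.0775]
ee_rot: [-0.001, 0.017, 1.0, -0.0]
wrist_force: [-0.0, -0.4, 0.1]
grip_width: 0.0607
gripper_force: 0.0
```

>>> send_rows(
  moves=[
    [0, 0, 0, 0, 0.027],
    [0, 0, 0, 0, 0.024],
    [0, 0, 0, 0, 0.022],
    [0, 0, 0, 0, 0.02],
    [0, 0, 0, 0, 0.019],
  ],
)

```text
time_s: 4.05
tool_pos: [0.5005, 0.1783, 0.0781]
ee_rot: [0.0, 0.016, 1.0, 0.0]
wrist_force: [0.3, -0.4, -0.0]
grip_width: 0.021
gripper_force: 0.0
```

>>> send_rows(
  moves=[
    [0, 0, 0, 0, 0.018],
    [0, 0, 0, 0, 0.017],
    [0, 0, 0, 0, 0.016],
    [0, 0, 0, 0, 0.015],
    [0, 0, 0, 0, 0.014],
  ],
)

```text
time_s: 4.55
tool_pos: [0.5003, 0.1782, 0.0779]
ee_rot: [-0.0, 0.016, 1.0, -0.0]
wrist_force: [-1.1, -1.6, 2.5]
grip_width: 0.0143
gripper_force: 1.2
```

```bash
python3 - <<'E'
from m import *
im,P,s=grab("wrist"); cv2.imwrite("pics/w2.png",im[...,::-1]); print(s)
im,P,s=grab("side"); cv2.imwrite("pics/s2.png",cv2.resize(im[200:360,240:440,::-1],None,fx=4,fy=3.75))
E
```

```text
{'time_s': 4.55, 'q': array([ 2.29749161e-01,  5.43111711e-01,  1.72372598e+00, -2.46656155e-04,
        8.74905593e-01, -1.30815364e+00]), 'joint_velocities': array([-0.00065621, -0.00010284,  0.0004936 , -0.00039623,  0.00119489,
       -0.00046755]), 'effort': array([ 8.40305183e-01, -7.82043672e+01, -2.49303782e+01,  4.61225761e-01,
       -2.38105645e-01,  3.50563182e-02]), 'tool_pos': array([0.5003368 , 0.17815794, 0.07791495]), 'ee_rot': array([-4.99758183e-05,  1.63669644e-02,  9.99866045e-01, -1.10147498e-04]), 'wrist_force': array([-1.09266477, -1.60924567,  2.52822186]), 'torque': array([-0.23954943,  0.0337046 ,  0.00712482]), 'gripper_force': 1.193933766335249, 'grip_width': 0.014298857943549736}
```

View pics/w2.png

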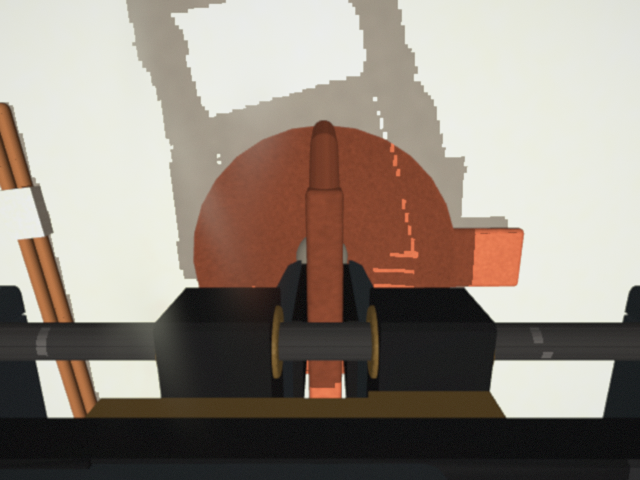

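The fingers have closed on the bar (320,300), with the tab at (498,257). I'll firm up the grip and lift gently.

>>> send_rows(
  moves=[
    [0, 0, 0, 0, 0.01],
    [0, 0, 0, 0, 0.006],
    [0, 0, 0, 0, 0.004],
    [0, 0, 0, 0, 0.004],
    [0, 0, 0, 0, 0.004],
  ],
  squeeze=30,
)

```text
time_s: 5.15
tool_pos: [0.5003, 0.1783, 0.0779]
ee_rot: [-0.0, 0.016, 1.0, -0.0]
wrist_force: [-1.8, -2.4, 3.7]
grip_width: 0.0139
gripper_force: 30.0
```

>>> send_rows(
  moves=[
    [0, 0, 0.001, 0, 0.004],
    [0, 0, 0.003, 0, 0.004],
    [0, 0, 0.006, 0, 0.004],
    [0, 0, 0.01, 0, 0.004],
    [0, 0, 0.015, 0, 0.004],
  ],
)

```text
time_s: 5.65
tool_pos: [0.5004, 0.1783, 0.0932]
ee_rot: [-0.0, 0.016, 1.0, -0.0]
wrist_force: [0.2, -0.4, -4.1]
grip_width: 0.0137
gripper_force: 30.0
```

>>> send_rows(
  moves=[
    [0, 0, 0.006, 0, 0.004],
    [0, 0, 0.012, 0, 0.004],
    [0, 0, 0.018, 0, 0.004],
    [0, 0, 0.024, 0, 0.004],
    [0, 0, 0.03, 0, 0.004],
  ],
)

```text
time_s: 6.15
tool_pos: [0.5004, 0.1783, 0.1235]
ee_rot: [0.0, 0.016, 1.0, 0.0]
wrist_force: [-0.2, 0.2, -3.1]
grip_width: 0.0136
gripper_force: 30.0
```

```bash
python3 - <<'E'
from m import *
im,P,s=grab("side"); cv2.imwrite("pics/s3.png",cv2.resize(im[200:360,240:440,::-1],None,fx=4,fy=3.75)); print(s["tool_pos"],s["wrist_force"],s["torque"],s["gripper_force"],s["grip_width"])
E
```

```text
[0.50039775 0.17828449 0.12349554] [-0.21987909  0.23581808 -3.09407531] [ 0.05471358 -0.14744931  0.01538295] 29.99712198972702 0.013625205427210373
```

View pics/s3.png

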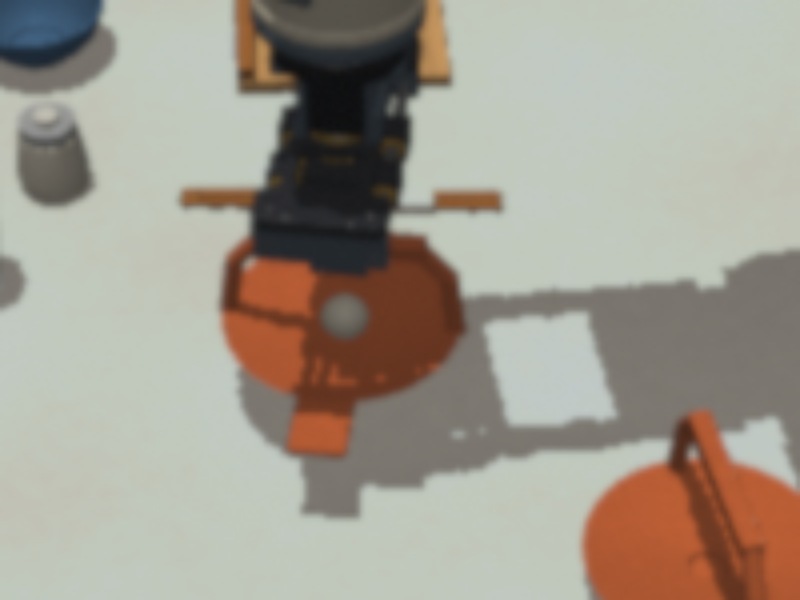

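Lifted clear and level, with the sweet in the middle at (344,316). Next I raise it further, then carry and turn it slowly.

>>> send_rows(
  moves=[
    [0, 0, 0.002, 0, 0.004],
    [0, 0, 0.006, 0, 0.004],
    [0, 0, 0.012, 0, 0.004],
    [0, 0, 0.019, 0, 0.004],
    [0, 0, 0.027, 0, 0.004],
  ],
)

```text
time_s: 6.7
tool_pos: [0.5003, 0.1783, 0.1505]
ee_rot: [-0.0, 0.016, 1.0, -0.0]
wrist_force: [-0.5, -0.0, -4.6]
grip_width: 0.0136
gripper_force: 30.0
```

>>> send_rows(
  moves=[
    [0, 0, 0.008, 0, 0.004],
    [0, 0, 0.016, 0, 0.004],
    [0, 0, 0.024, 0, 0.004],
    [0, 0, 0.031, 0, 0.004],
    [0, 0, 0.037, 0, 0.004],
  ],
)

```text
time_s: 7.2
tool_pos: [0.5005, 0.1783, 0.1876]
ee_rot: [0.0, 0.016, 1.0, 0.0]
wrist_force: [0.2, -0.5, -4.2]
grip_width: 0.0133
gripper_force: 30.0
```

>>> send_rows(
  moves=[
    [0, -0.001, 0.001, -0.003, 0.004],
    [0, -0.004, 0.001, -0.014, 0.004],
    [0.001, -0.009, 0.001, -0.031, 0.004],
    [0.0017, -0.015, 0.001, -0.052, 0.004],
    [0.0025, -0.022, 0.001, -0.076, 0.004],
  ],
)

```text
time_s: 7.7
tool_pos: [0.5028, 0.1556, 0.1877]
ee_rot: [-0.0, 0.055, 0.998, -0.0]
wrist_force: [0.3, -0.5, -3.7]
grip_width: 0.014
gripper_force: 30.0
```

>>> send_rows(
  moves=[
    [0.0009, -0.008, 0, -0.028, 0.004],
    [0.0018, -0.016, 0, -0.055, 0.004],
    [0.0027, -0.024, 0, -0.083, 0.004],
    [0.0036, -0.032, 0, -0.11, 0.004],
    [0.0045, -0.04, 0, -0.138, 0.004],
  ],
)

```text
time_s: 8.2
tool_pos: [0.5075, 0.1155, 0.1879]
ee_rot: [0.0, 0.124, 0.992, 0.0]
wrist_force: [-0.5, 0.8, -3.7]
grip_width: 0.014
gripper_force: 30.0
```

>>> send_rows(
  moves=[
    [0.0009, -0.008, 0, -0.028, 0.004],
    [0.0018, -0.016, 0, -0.055, 0.004],
    [0.0027, -0.024, 0, -0.083, 0.004],
    [0.0036, -0.032, 0, -0.11, 0.004],
    [0.0045, -0.04, 0, -0.138, 0.004],
  ],
)

```text
time_s: 8.7
tool_pos: [0.5119, 0.0756, 0.1879]
ee_rot: [-0.0, 0.192, 0.981, 0.0]
wrist_force: [0.4, 0.7, -5.1]
grip_width: 0.0137
gripper_force: 30.0
```

>>> send_rows(
  moves=[
    [0.0009, -0.008, 0, -0.028, 0.004],
    [0.0018, -0.016, 0, -0.055, 0.004],
    [0.0027, -0.024, 0, -0.083, 0.004],
    [0.0036, -0.032, 0, -0.11, 0.004],
    [0.0045, -0.04, 0, -0.138, 0.004],
  ],
)

```text
time_s: 9.2
tool_pos: [0.5165, 0.0356, 0.1879]
ee_rot: [0.0, 0.26, 0.966, -0.0]
wrist_force: [0.0, -0.0, -4.0]
grip_width: 0.0137
gripper_force: 30.0
```

>>> send_rows(
  moves=[
    [0.0009, -0.008, 0, -0.028, 0.004],
    [0.0018, -0.016, 0, -0.055, 0.004],
    [0.0027, -0.024, 0, -0.083, 0.004],
    [0.0036, -0.032, 0, -0.11, 0.004],
    [0.0045, -0.04, 0, -0.138, 0.004],
  ],
)

```text
time_s: 9.7
tool_pos: [0.521, -0.0044, 0.1879]
ee_rot: [-0.0, 0.325, 0.946, -0.0]
wrist_force: [0.8, 0.4, -4.6]
grip_width: 0.0137
gripper_force: 30.0
```

>>> send_rows(
  moves=[
    [0.0009, -0.008, 0, -0.028, 0.004],
    [0.0018, -0.016, 0, -0.055, 0.004],
    [0.0027, -0.024, 0, -0.083, 0.004],
    [0.0036, -0.032, 0, -0.11, 0.004],
    [0.0045, -0.04, 0, -0.138, 0.004],
  ],
)

```text
time_s: 10.2
tool_pos: [0.5255, -0.0444, 0.1879]
ee_rot: [0.0, 0.39, 0.921, 0.0]
wrist_force: [-0.6, -1.1, -4.0]
grip_width: 0.0137
gripper_force: 30.0
```

>>> send_rows(
  moves=[
    [0.0009, -0.008, 0, -0.028, 0.004],
    [0.0018, -0.016, 0, -0.055, 0.004],
    [0.0027, -0.024, 0, -0.083, 0.004],
    [0.0036, -0.032, 0, -0.11, 0.004],
    [0.0045, -0.04, 0, -0.138, 0.004],
  ],
)

```text
time_s: 10.7
tool_pos: [0.53, -0.0844, 0.1879]
ee_rot: [0.0, 0.452, 0.892, 0.0]
wrist_force: [0.2, 0.8, -4.0]
grip_width: 0.0139
gripper_force: 30.0
```

>>> send_rows(
  moves=[
    [0.0009, -0.008, 0, -0.028, 0.004],
    [0.0018, -0.016, 0, -0.055, 0.004],
    [0.0027, -0.024, 0, -0.083, 0.004],
    [0.0036, -0.032, 0, -0.11, 0.004],
    [0.0045, -0.04, 0, -0.138, 0.004],
  ],
)

```text
time_s: 11.2
tool_pos: [0.5345, -0.1244, 0.1879]
ee_rot: [0.0, 0.513, 0.858, -0.0]
wrist_force: [-0.7, -0.1, -4.8]
grip_width: 0.0135
gripper_force: 30.0
```

>>> send_rows(
  moves=[
    [0.0009, -0.008, 0, -0.028, 0.004],
    [0.0018, -0.016, 0, -0.055, 0.004],
    [0.0027, -0.024, 0, -0.083, 0.004],
    [0.0036, -0.032, 0, -0.11, 0.004],
    [0.0045, -0.04, 0, -0.138, 0.004],
  ],
)

```text
time_s: 11.7
tool_pos: [0.5389, -0.1644, 0.1879]
ee_rot: [-0.0, 0.571, 0.821, 0.0]
wrist_force: [0.2, 0.6, -4.1]
grip_width: 0.0137
gripper_force: 30.0
```

>>> send_rows(
  moves=[
    [0.0009, -0.008, 0, -0.028, 0.004],
    [0.0018, -0.016, 0, -0.055, 0.004],
    [0.0027, -0.024, 0, -0.083, 0.004],
    [0.0036, -0.032, 0, -0.11, 0.004],
    [0.0045, -0.04, 0, -0.138, 0.004],
  ],
)

```text
time_s: 12.2
tool_pos: [0.5434, -0.2044, 0.1879]
ee_rot: [-0.0, 0.626, 0.78, 0.0]
wrist_force: [0.4, -0.1, -5.0]
grip_width: 0.0138
gripper_force: 30.0
```

>>> send_rows(
  moves=[
    [0.0008, -0.007, 0, -0.023, 0.004],
    [0.0014, -0.012, 0, -0.04, 0.004],
    [0.0018, -0.016, 0, -0.053, 0.004],
    [0.002, -0.019, 0, -0.061, 0.004],
    [0.002, -0.02, 0, -0.064, 0.004],
  ],
)

```text
time_s: 12.7
tool_pos: [0.5454, -0.2239, 0.1879]
ee_rot: [-0.0, 0.65, 0.76, -0.0]
wrist_force: [-0.0, -0.6, -4.0]
grip_width: 0.0137
gripper_force: 30.0
```

>>> send_rows(
  moves=[
    [0, 0, 0, 0, 0.004],
    [0, 0, 0, 0, 0.004],
    [0, 0, 0, 0, 0.004],
    [0, 0, 0, 0, 0.004],
    [0, 0, 0, 0, 0.004],
  ],
)

```text
time_s: 13.2
tool_pos: [0.5454, -0.2236, 0.1879]
ee_rot: [0.0, 0.65, 0.76, 0.0]
wrist_force: [0.5, 0.2, -4.4]
grip_width: 0.0138
gripper_force: 30.0
```

>>> send_rows(
  moves=[
    [0, 0, 0, 0, 0.004],
    [0, 0, 0, 0, 0.004],
    [0, 0, 0, 0, 0.004],
    [0, 0, 0, 0, 0.004],
    [0, 0, 0, 0, 0.004],
  ],
)

```text
time_s: 13.7
tool_pos: [0.5454, -0.2237, 0.1879]
ee_rot: [-0.0, 0.65, 0.76, -0.0]
wrist_force: [-0.5, 0.5, -4.4]
grip_width: 0.0135
gripper_force: 30.0
```

```bash
cat > f.py <<'E'
from m import *
im,P,s=grab("side"); cv2.imwrite("pics/s4.png",cv2.resize(im[120:280,240:440,::-1],None,fx=4,fy=3.75)); print(s["time_s"],s["tool_pos"],s["gripper_force"],s["q"].round(2))
v=R.from_quat(np.roll(s["ee_rot"],-1)).as_matrix()[:,1];print("tool y deg",np.degrees(np.arctan2(v[1],v[0])))
im,P,s=grab("wrist"); cv2.imwrite("pics/w4.png",im[...,::-1])
i=im.astype(int);o=(i[...,0]>i[...,1]*1.6)&(i[...,0]>60)&(np.linalg.norm(P[...,:2]-s["tool_pos"][:2],axis=-1)<.14)
x=P[o&(P[...,2]>.185)];b=x[:,:2]-x[:,:2].mean(0);w,V=np.linalg.eigh(b.T@b);a=V[:,1];print("bar",len(x),x.mean(0).round(4),"dir",np.degrees(np.arctan2(a[1],a[0])).round(1))
bd=P[o&(P[...,2]<.16)&(P[...,2]>.09)];print("body",bd.min(0).round(3),bd.max(0).round(3))
E
python3 f.py
```

```text
13.7 [ 0.5453727  -0.22373948  0.18792207] 29.99714881181717 [-0.49  0.47  1.47 -0.    1.2  -0.65]
tool y deg 8.938541103312595
bar 7685 [ 0.5421 -0.1988  0.2109] dir 99.0
body [ 0.471 -0.298  0.12 ] [ 0.66  -0.147  0.159]
```

View pics/s4.png

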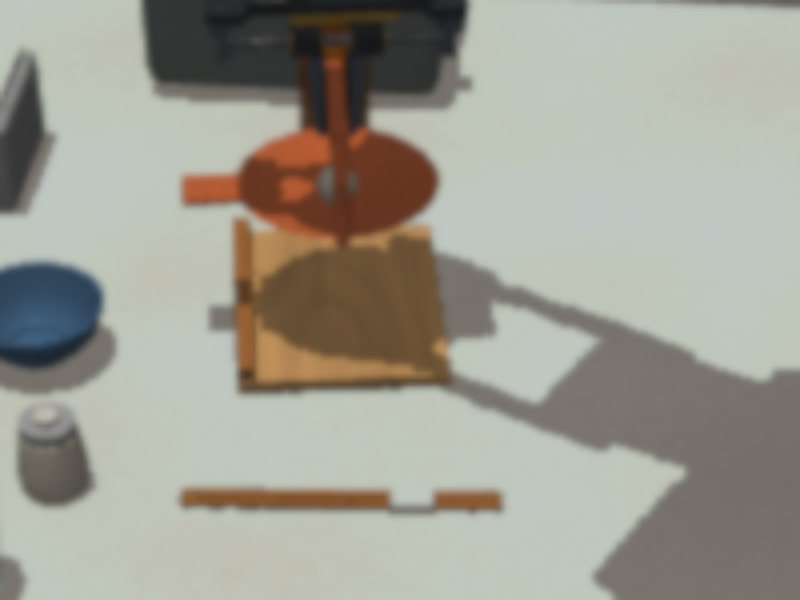

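View pics/w4.png

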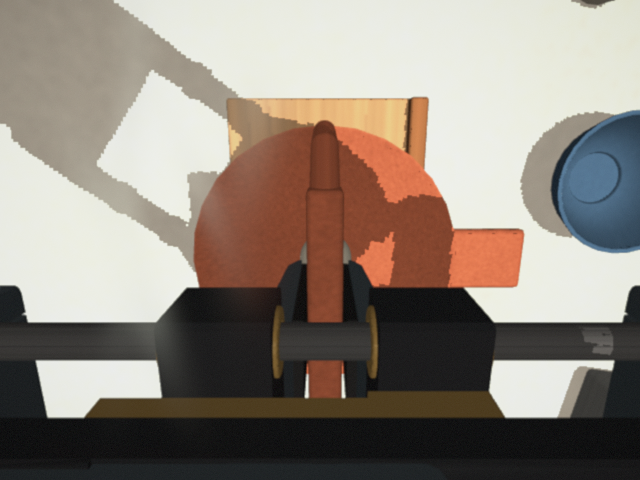

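The side view shows the dish level over the board, its tab at (212,190) towards the rim and the sweet in the middle at (335,185). In the wrist view the bar (column 322) is parallel to the board's rim (column 418). I'll let it settle, then hand in.

>>> send_rows(
  moves=[
    [0, 0, 0, 0, 0.004],
    [0, 0, 0, 0, 0.004],
    [0, 0, 0, 0, 0.004],
    [0, 0, 0, 0, 0.004],
    [0, 0, 0, 0, 0.004],
  ],
)

```text
time_s: 14.3
tool_pos: [0.5454, -0.2237, 0.1879]
ee_rot: [0.0, 0.65, 0.76, -0.0]
wrist_force: [0.0, -0.0, -4.1]
grip_width: 0.0143
gripper_force: 30.0
```

>>> send_rows(
  moves=[
    [0, 0, 0, 0, 0.004],
    [0, 0, 0, 0, 0.004],
    [0, 0, 0, 0, 0.004],
    [0, 0, 0, 0, 0.004],
    [0, 0, 0, 0, 0.004],
  ],
)

```text
time_s: 14.8
tool_pos: [0.5454, -0.2237, 0.1879]
ee_rot: [0.0, 0.65, 0.76, -0.0]
wrist_force: [-0.1, 0.1, -3.8]
grip_width: 0.0138
gripper_force: 30.0
```

```bash
python3 -c "
from station import bot
print(bot.job_done())"
```

```text
the job is handed in; nothing more can be done
None
```

I handed the job in at about 15 s (no verdict returned) with the dish held still and level, its underside about 11 cm above the counter over the middle of the board, tab square to the far rim and the sweet in the middle.

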